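# Put a reloaded label printer back into service

## Task

The sample-label printer has just been given a new roll and its cover still stands ajar: push the cover down until it snaps shut, switch the printer on by pressing down the raised end of its rocker switch, then press the long feed key to bring a label forward, let that key come up again, and press the square cutter key to cut the label off. Only push and press: do not pick anything up or swing the cover open, leave the small round key alone and do not disturb the other things on the desk. Finish with the cover shut, the printer on and all keys let go.

Things in the scene. Friction and masses are not known exactly. Their poses are not given: they have to be found in the camera images.
- printer: Off-white label printer, 178 mm wide (its y), 230 mm deep (its x), 140 mm high when shut; it stands firm. Origin: centre of its underside, on the desk. +x runs from its front (roughly towards the robot) to its back, +y to the left, z up. The front 72 mm is a level grey key deck 110 mm above the desk; the cover lies behind it. Rocker and three keys stand in a row on the deck at x = -80 mm.
- cover (a joint): Cover angle in rad: 0 shut, larger more open. 150 mm deep, 170 wide, hinged at the printer's back (x = +100 mm, 112 mm above the desk). It starts ajar at 0.13 to 0.19. Pushed down near its front edge it meets two sprung catches at about 0.09, needs 10 to 17 N to pass them, snaps to about 0 and stays; let go earlier it springs back up. It counts as shut below 0.025.
- cover_edge (a point): Point on the cover's top face, mid-width, 14.5 mm behind its front edge and 126 mm in front of the hinge; it moves with the cover. Shut, it is at x = -26 mm, y = 0 of the printer and 140 mm above the desk (30 mm above the key deck); ajar, about 16 to 24 mm higher.
- rocker (a joint): Angle of the power rocker in rad: 0 is off (as it starts), 0.36 is on. It snaps over by itself past the middle (0.18) and stays; this takes about 4 to 8 N on the raised end. It counts as on above 0.28.
- rocker_end (a point): Middle of the top of the rocker's left (+y) half, the raised end while off, 10.5 mm from the rocker's middle, which is at y = +58 mm of the printer. Black rocker, 30 mm long (printer's y), 22 wide, shallow V top: its middle is 3 mm above the deck, the raised end 8 mm, a pressed half lies level at 3 mm. The point is about 117 mm above the desk when off, 113 mm when on.
- feed (a joint): Travel of the feed key in m: 0 is up, 0.004 is fully down; springs back. Some 1.5 N start it moving, 5 N hold it fully down. It counts as pressed beyond 0.0025.
- feed_top (a point): Centre of the top of the feed key: light grey, 28 mm long (printer's y) by 14 mm, at y = +8 mm of the printer, to the right of the rocker; its top is 6 mm above the deck (116 mm above the desk) when up.
- cut (a joint): Travel of the cutter key in m: 0 is up, 0.004 is fully down; same spring as the feed key. It counts as pressed beyond 0.0025.
- cut_top (a point): Centre of the top of the cutter key: light grey, square, 14 by 14 mm, at y = -36 mm of the printer, to the right of the feed key; its top is 6 mm above the deck (116 mm above the desk) when up.
- pair (a joint): Travel of the small round pairing key in m: 0 up, 0.004 fully down; light grey, 9 mm across, 6 mm proud of the deck, at y = -72 mm of the printer, the right-hand end of the row. It is to be left alone.
- roll: Spare roll of white labels standing on end, 80 mm across, 105 mm high, loose. Origin: centre of its underside.
- vial: Small glass sample vial with a green cap, 25 mm across, 50 mm high, loose, standing just in front of the printer. Origin: centre of its underside.
- scanner: White hand-held barcode scanner lying on its side, head 105 by 52 mm and 62 mm high, with a 115 mm handle, loose. Origin: under the centre of the head.
- phone: Mobile phone lying flat, 156 by 74 by 9 mm, loose. Origin: centre of its underside.
- pen: Black pen, 140 mm long and 9 mm thick, lying on the desk along its x, loose. Origin: centre of its underside.
- mouse: Black computer mouse, 112 by 62 by 34 mm, loose. Origin: centre of its underside.
- rack: White rack with six capped blood tubes, 70 by 160 mm, 100 mm high to the caps, loose. Origin: centre of its underside.

How it is judged:
By the outcome, as a careful person would: the job done as asked, in the order asked, and still so for the second after the job is handed in, with the robot touching nothing.
It also fails if it takes over 42 s, if anything falls off the work surface, if the arm or the gripper's body presses on something with over 40 N, if the wrist force passes 120 N, or if a joint passes its speed limit or range.

## Robot

A 6-joint arm with a two-finger parallel gripper is mounted at the origin on the work surface. World frame = base frame: x ahead of the robot, y to its left, z up, the work surface at z = 0. Lengths are in mm, angles in degrees, forces in N, time in s.
With the tool pointing down it reaches from about 350 to 850 mm from the base axis. Payload 8.1 kg.
Tool frame: the origin (TCP) lies midway between the tips of the shut fingers; the grasp point (between the pads) lies 19 mm behind it; z points along the fingers, y is the direction in which the jaws open and shut (so a half turn about z gives the same grasp; the last joint's range is limited). The gripper opens to 85 mm and grips with 20 to 120 N. Pads are 22 mm wide; open, the fingers measure 114 mm over their backs; the gripper's body (76 mm by 85 mm) begins 54 mm behind the grasp point. The pads swing forward as they close: fully open they stand 13 mm farther back than shut.
Start: joints at [59.393, 7.471, 85.268, -0, 87.261, -4.893], TCP at [260.311, 540.596, 231.292] pointing down, gripper open.
Joint ranges: [-169.43, 169.43], [-51.17, 129.36], [1.28, 143.12], [-76.62, 256.62], [0, 156.53], [-152.29, 152.29]. Speed limits (degrees/s): [136.94, 136.94, 159.86, 180, 180, 180].

## Interface

Orientations are given as [roll, pitch, yaw] about the fixed x, y, z axes, in that order (R = Rz(yaw) Ry(pitch) Rx(roll)).
In Python, from bench import telemetry, snapshot, camera_params, job gives the robot as it stands. The module is installed in compiled form; this text tells all that it offers.
- The arm moves only by the shell command python3 -m jog 'ROWS' [FORCE]. ROWS is JSON, a list that holds one entry, the list of rows, each a list of 7 numbers: the shift along the tool's x, y, z in units of 50 mm (1.0 is 50 mm), then the turn, a rotation vector about the tool's x, y, z in units of 2 pi rad (1.0 is 2 pi rad), then the opening, from 0 (shut) to 1 (fully open). In form: [[[dx, dy, dz, rx, ry, rz, claw], ...]]. A call has 1 to 12 rows; each row shifts and turns the commanded pose from where the row before left it, along the tool's axes as they then stand; what a row does not reach is not made up. A row lasts 1/8 s, in which the tool goes at most 62.5 mm and 10.7 degrees, less where a joint would pass 70% of its speed; a pose out of reach is approached as far as the arm can. A call with a number of a shift or a turn outside -1 to 1 is refused whole. A call with a gripper value outside its range is refused whole. The fingers move at their own pace and stop on an object; FORCE is the grip in N (left out, the last holds). Time passes only in rows, so rows that do not move let the fingers close. It gives the time, the measured TCP pose, the force and the opening at its end, in the units of the state.
- telemetry.sense(): the state, without advancing time (a new reading comes with each control period).
- snapshot(name): name is "scene" or "top" or "wrist"; returns (picture, depth): 480x640x3 uint8, red, green, blue; 480x640 float32, mm along the optical axis (not along the pixel's ray), 0 where there is no reading.
- camera_params(name): a dict with "K" (3x3 intrinsics, pixels), "extrinsics" (4x4, takes a point from camera to world coordinates). Camera axes: x right, y down, z forward; pixel columns grow to the right and rows downward; lengths in mm; the calibration is good to about 2 mm. A picture is of the moment at which its call begins: read the wrist's pose just before it. camera_params takes no time and is no camera call; for the wrist camera it gives the pose at the moment of the call.
- job.hand_in(): hands the job in, once; it reports no verdict.
The state is a dict: "time": time; "joint_pos": joint angles; "qd": joint speeds; "joint_efforts": joint torques, N m; "tool_pos": TCP position; "tcp_rot": TCP orientation; "ft_force": force on the tool from outside, world axes, zero at the start; "wrist_torque": the same for the moment, N m; "finger_gap": finger opening in mm.
Only numpy, scipy, OpenCV 4.12 (cv2) and the standard library are available. Lean on these libraries where they do the work, as an engineer would, in place of code of your own. Each camera call takes 0.05 s, during which the arm holds its last target. There are 200 camera calls.

## Working session

There is one attempt and no reset: what is moved stays moved. The work goes in short steps, Python scripts to look and compute and a shell command to move; the robot and the scene stay as the last step left them, time stands still between calls to the robot, and variables do not carry over. Pictures are saved under pics/ and viewed, about 8 in all and at most 12, crops included, and the job is handed in when it is done.

```bash
mkdir -p pics; python3 - <<'E'
from bench import telemetry, snapshot, camera_params
import cv2,numpy as np
s=telemetry.sense();print(s)
for n in("scene","top"):
    p,d=snapshot(n);cv2.imwrite(f"pics/{n}0.png",p[:,:,::-1]);np.save(f"pics/{n}0.npy",d)
    c=camera_params(n);print(n,c["K"],c["extrinsics"])
E
```

```text
{'time': 0.0, 'joint_pos': array([ 5.93945479e+01,  7.51429979e+00,  8.53288955e+01,  5.87764090e-04,
        8.72603597e+01, -4.89386937e+00]), 'qd': array([ 0.00903986,  0.06904486, -0.05711955,  0.01436716, -0.01856196,
       -0.02645831]), 'joint_efforts': array([-1.37905565e-03, -5.69399750e+01, -5.00549912e+01, -4.51427641e-04,
        1.47195352e-02, -5.08418054e-05]), 'tool_pos': array([260.01461106, 540.13759644, 230.25652138]), 'tcp_rot': array([-1.79896873e+02, -9.41920990e-03,  1.54288380e+02]), 'ft_force': array([-0.88555359, -1.09371949, -0.47148044]), 'wrist_torque': array([-0.03782539,  0.0057302 , -0.061353  ]), 'finger_gap': 85.3158397047173}
scene [[478.91173726   0.         317.10708313]
 [  0.         478.91173726 245.39748895]
 [  0.           0.           1.        ]] [[ 2.57254086e-01  8.26798138e-01 -5.00225123e-01  1.09922032e+03]
 [ 9.66232859e-01 -2.12236312e-01  1.46115739e-01 -1.60829104e+02]
 [ 1.46422852e-02 -5.20922822e-01 -8.53478188e-01  1.08083394e+03]
 [ 0.00000000e+00  0.00000000e+00  0.00000000e+00  1.00000000e+00]]
top [[608.06175349   0.         305.45753097]
 [  0.         608.06175349 236.07255405]
 [  0.           0.           1.        ]] [[ 3.08923704e-03 -9.72451681e-01  2.33084073e-01  2.41453488e+02]
 [-9.99995058e-01 -3.14031215e-03  1.51962127e-04 -1.88441548e+01]
 [ 5.84180922e-04 -2.33083391e-01 -9.72456576e-01  1.30578031e+03]
 [ 0.00000000e+00  0.00000000e+00  0.00000000e+00  1.00000000e+00]]
```

View pics/top0.png

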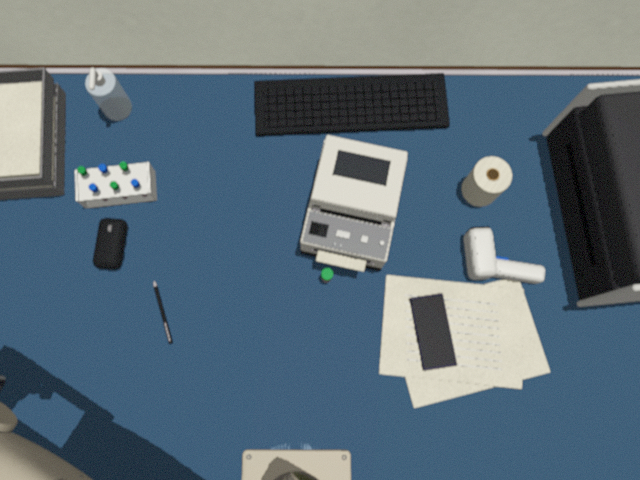

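View pics/scene0.png

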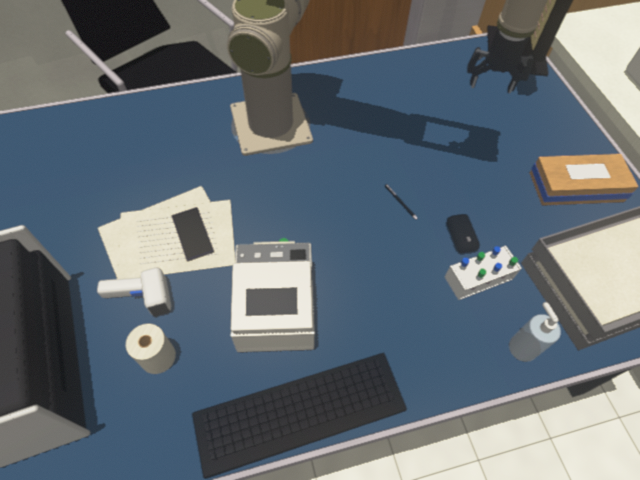

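The top view shows the printer with its front towards the robot. The rocker is at about (318,229), feed at (343,234), cut at (364,239), the pair key at (383,243), and the vial at (327,274). The scene view agrees.

```bash
cat > h.py <<'E'
import numpy as np,cv2
from bench import camera_params
def ray(n,u,v,z,c=None):
    c=c or camera_params(n);T=np.array(c["extrinsics"]);d=T[:3,:3]@np.linalg.inv(c["K"])@[u,v,1];o=T[:3,3]
    return o+d*(z-o[2])/d[2]
def pts(n,d):
    c=camera_params(n);T=np.array(c["extrinsics"]);v,u=np.mgrid[:480,:640]
    q=np.stack([u,v,np.ones_like(u)],-1)@np.linalg.inv(c["K"]).T*d[...,None]
    return q@T[:3,:3].T+T[:3,3]
E
python3 - <<'E'
from h import *
im=cv2.imread("pics/top0.png");d=np.load("pics/top0.npy");P=pts("top",d)
crop=im[205:290,290:405];cv2.imwrite("pics/c.png",cv2.resize(crop,None,fx=6.5,fy=6.5,interpolation=cv2.INTER_CUBIC))
g=cv2.cvtColor(im,cv2.COLOR_BGR2GRAY)
def blob(m,lo,z,name):
    n,l,st,ce=cv2.connectedComponentsWithStats(m.astype(np.uint8))
    for i in range(1,n):
        if st[i,4]>lo: print(name,st[i],ce[i].round(1),ray("top",*ce[i],z).round(1))
R=np.zeros_like(g,bool);R[218:262,305:390]=1
blob(R&(g<60),30,115,"dark")
blob(R&(g>175),8,116,"light")
for v in (225,229,234,239,245):print(v,g[v,305:392:1].tolist())
m=(P[...,2]>100)&(abs(P[...,0]-600)<150)&(abs(P[...,1]+80)<150)
yx=np.argwhere(m);print(yx.min(0),yx.max(0))
deck=m&(abs(P[...,2]-111)<4)
print("deck rect",cv2.minAreaRect(P[deck][:,:2].astype(np.float32)),np.median(P[deck][:,2]))
cov=m&(P[...,2]>125);print("cov rect",cv2.minAreaRect(P[cov][:,:2].astype(np.float32)),P[cov][:,2].max())
E
```

```text
dark [355 218  26   6  52] [368.7 220.1] [ 560.6 -146.8  115. ]
dark [310 223  17  13 170] [318.1 229. ] [541.7 -44.2 115. ]
dark [305 252  11  10  64] [310.  255.7] [486.5 -27.8 115. ]
light [305 218   3  11  16] [305.8 222.2] [555.5 -19.2 116. ]
light [336 230  14   9  91] [342.7 233.7] [531.8 -93.7 116. ]
light [361 235   7   8  47] [364.1 238.6] [ 521.9 -136.5  116. ]
light [383 237   7  24  49] [386.8 250.3] [ 497.9 -181.6  116. ]
light [380 240   5   5  17] [381.8 242.2] [ 514.4 -171.9  116. ]
light [317 251  49  11 298] [334.3 257.6] [482.6 -76.3 116. ]
225 [189, 167, 152, 147, 140, 103, 53, 39, 42, 32, 39, 34, 28, 45, 36, 42, 46, 48, 46, 47, 51, 60, 73, 100, 133, 148, 149, 146, 147, 150, 148, 151, 148, 151, 149, 152, 150, 147, 150, 151, 149, 146, 148, 147, 149, 146, 147, 150, 152, 150, 148, 149, 149, 151, 151, 146, 148, 152, 147, 151, 149, 152, 150, 147, 154, 159, 156, 153, 144, 151, 160, 156, 138, 132, 148, 146, 146, 155, 158, 165, 169, 167, 151, 144, 136, 159, 201]
229 [172, 152, 149, 138, 110, 60, 34, 37, 41, 34, 30, 37, 40, 46, 47, 45, 53, 48, 58, 37, 31, 52, 91, 127, 151
[... 1199 characters left out ...]
32, 141, 146, 154, 162, 167, 174, 180, 180, 177, 173, 169, 166, 155, 152, 159, 158, 149, 147, 153, 146, 152, 151, 147, 142, 145, 157, 162, 150, 150, 150, 157, 177, 175, 155, 148, 152, 149, 149, 151, 151, 152, 150, 152, 149, 152, 151, 152, 149, 152, 151, 152, 152, 149, 149, 152, 150, 151, 152, 151, 149, 150, 148, 153, 154, 149, 151, 150, 152, 150, 154, 146, 148, 161, 163, 159, 154, 149, 152, 179, 202, 185, 131, 92]
[136 301] [262 406]
deck rect ((603.8179321289062, -118.33067321777344), (177.56044006347656, 225.52389526367188), 77.1606216430664) 111.11851351523637
cov rect ((643.5030517578125, -126.9371337890625), (173.49151611328125, 153.87118530273438), 77.39067077636719) 167.48497708091782
```

View pics/c.png

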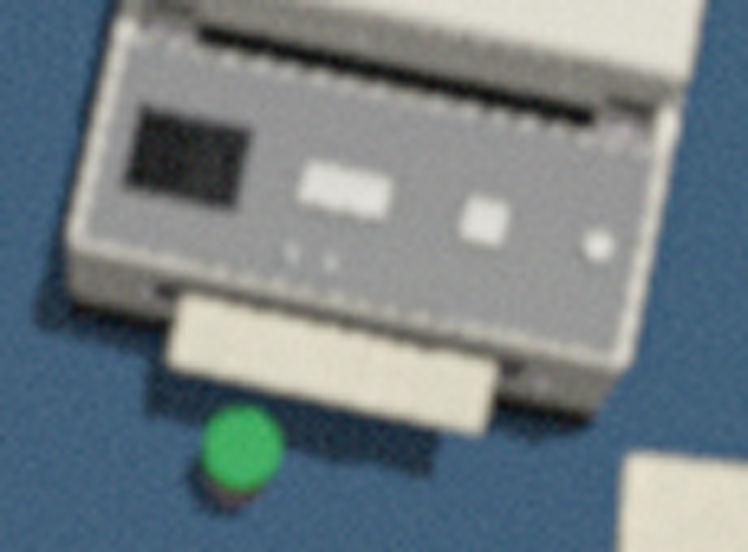

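```bash
cat >> h.py <<'E'
from scipy.spatial.transform import Rotation as Ro
YAW=np.deg2rad(-13.);X=np.array([np.cos(YAW),np.sin(YAW)]);Y=np.array([-X[1],X[0]])
O=np.array([531.8,-93.7])+80*X-8*Y
def loc(x,y,z): return np.r_[O+x*X+y*Y,z]
def togo(p):
    from bench import telemetry
    s=telemetry.sense();R=Ro.from_euler("xyz",s["tcp_rot"],degrees=True)
    print("units",(R.inv().apply(p-s["tool_pos"])/50).round(3),"mm",(p-s["tool_pos"]).round(1),"rot",s["tcp_rot"].round(1))
E
python3 - <<'E'
from h import *
a=np.array([260,540.1,230.3]);b=loc(-26,0,195);n=15;D=(b-a)/n
print(O,b)
for k in range(n):
    R=Ro.from_euler("xyz",[180,0,154.3-77.3*k/n],degrees=True);print((R.inv().apply(D)/50).round(2))
E
```

```text
[ 607.94999675 -119.49104487] [ 582.61637506 -113.64231745  195.        ]
[-0.77 -0.6   0.05]
[-0.82 -0.53  0.05]
[-0.86 -0.45  0.05]
[-0.9  -0.37  0.05]
[-0.93 -0.29  0.05]
[-0.95 -0.21  0.05]
[-0.96 -0.12  0.05]
[-0.97 -0.03  0.05]
[-0.97  0.05  0.05]
[-0.96  0.14  0.05]
[-0.95  0.23  0.05]
[-0.92  0.31  0.05]
[-0.89  0.39  0.05]
[-0.85  0.47  0.05]
[-0.8   0.55  0.05]
```

```bash
python3 -m jog '[[[-0.77,-0.6,0,0,0,0.0143,0],[-0.82,-0.53,0,0,0,0.0143,0],[-0.86,-0.45,0,0,0,0.0143,0],[-0.9,-0.37,0,0,0,0.0143,0],[-0.93,-0.29,0,0,0,0.0143,0],[-0.95,-0.21,0,0,0,0.0143,0],[-0.96,-0.12,0,0,0,0.0143,0],[-0.97,-0.03,0,0,0,0.0143,0],[-0.97,0.05,0,0,0,0.0143,0],[-0.96,0.14,0,0,0,0.0143,0],[-0.95,0.23,0,0,0,0.0143,0],[-0.92,0.31,0,0,0,0.0143,0]]]' 20
python3 -m jog '[[[-0.89,0.39,0,0,0,0.0143,0],[-0.85,0.47,0,0,0,0.0143,0],[-0.8,0.55,0,0,0,0.0143,0],[0,0,0,0,0,0,0],[0,0,0,0,0,0,0],[0,0,0,0,0,0,0]]]'
python3 -c "
from h import *
togo(loc(-26,0,195))
from bench import snapshot
c=camera_params('wrist');p,d=snapshot('wrist');cv2.imwrite('pics/w1.png',p[:,:,::-1]);np.save('pics/w1.npy',d);np.savez('pics/w1c',K=c['K'],extrinsics=c['extrinsics'])"
```

```text
time: 1.6
tool_pos: [519.2, 16.0, 230.9]
tcp_rot: [-180.0, -0.0, 92.3]
ft_force: [0.4, -0.4, -0.5]
finger_gap: 0.2
time: 2.35
tool_pos: [583.4, -111.9, 231.2]
tcp_rot: [-180.0, -0.0, 77.2]
ft_force: [1.0, 0.0, -0.4]
finger_gap: 0.1
units [-0.037 -0.007  0.724] mm [ -0.8  -1.7 -36.2] rot [-180.    -0.    77.2]
```

View pics/w1.png

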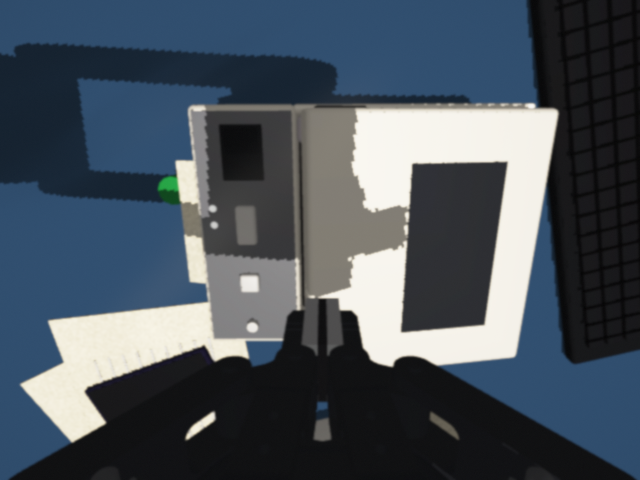

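The wrist view shows rocker (241,152), feed (246,225), cut (250,283) and pair (252,327). The shut fingers are over the front edge of the cover. I'll check the keys by ray and approach the cover.

```bash
python3 - <<'E'
from h import *
c=dict(np.load('pics/w1c.npz'))
for n,u,v,z in(("rocker",241,152,115),("feed",246,225,116),("cut",250,283,116),("pair",252,327,116)):
    p=ray("",u,v,z,c)[:2];q=p-O;print(n,p.round(1),"local",(q@X).round(1),(q@Y).round(1))
E
python3 -m jog '[[[-0.04,-0.01,0.5,0,0,0,0],[0,0,0.5,0,0,0,0],[0,0,0.2,0,0,0,0],[0,0,0.1,0,0,0,0],[0,0,0.1,0,0,0,0],[0,0,0.1,0,0,0,0],[0,0,0.06,0,0,0,0]]]'
```

```text
rocker [545.2 -43. ] local -78.3 60.4
feed [534.5 -91.9] local -77.7 10.4
cut [ 524.9 -135.1] local -77.4 -33.9
pair [ 516.2 -170.8] local -77.9 -70.6
time: 3.28
tool_pos: [582.9, -114.9, 153.5]
tcp_rot: [180.0, 0.0, 77.1]
ft_force: [-0.9, -0.1, 1.2]
finger_gap: -0.0
```

```bash
for i in 1; do python3 -m jog '[[[0,0,0.06,0,0,0,0],[0,0,0.06,0,0,0,0]]]'; done; python3 -m jog '[[[0,0,0.06,0,0,0,0],[0,0,0.05,0,0,0,0]]]';python3 -m jog '[[[0,0,0.04,0,0,0,0],[0,0,0.02,0,0,0,0],[0,0,0,0,0,0,0]]]'
```

```text
time: 3.52
tool_pos: [582.9, -114.9, 150.0]
tcp_rot: [180.0, 0.0, 77.1]
ft_force: [-14.9, 3.9, 21.4]
finger_gap: 0.4
time: 3.78
tool_pos: [583.0, -115.0, 142.7]
tcp_rot: [180.0, 0.0, 77.1]
ft_force: [-2.2, 0.6, 4.3]
finger_gap: 0.0
time: 4.15
tool_pos: [582.9, -114.9, 140.0]
tcp_rot: [180.0, 0.0, 77.1]
ft_force: [-5.4, 1.6, 10.8]
finger_gap: -0.3
```

```bash
python3 -m jog '[[[0,0,0.02,0,0,0,0],[0,0,0.02,0,0,0,0],[0,0,0,0,0,0,0]]]'; python3 -m jog '[[[0,0,-0.1,0,0,0,0],[0,0,-0.5,0,0,0,0],[0,0,0,0,0,0,0],[0,0,0,0,0,0,0]]]'
python3 - <<'E'
from h import *
from bench import snapshot
p,d=snapshot("top");cv2.imwrite("pics/top1.png",p[:,:,::-1])
W,e=snapshot("scene");
for n,dd in(("top",d),("scene",e)):
    P=pts(n,dd);q=P[...,:2]-O;lx=q@X;ly=q@Y
    for x in(-35,-26,0,60):
        m=(abs(lx-x)<5)&(abs(abs(ly)-60)<18)&(P[...,2]>115)&(P[...,2]<175);print(n,x,np.median(P[m][:,2]),m.sum())
togo(loc(-79,72,135))
E
```

```text
time: 4.53
tool_pos: [583.0, -115.0, 139.8]
tcp_rot: [179.9, 0.0, 77.1]
ft_force: [-12.2, 3.2, 22.3]
finger_gap: -0.1
time: 5.03
tool_pos: [582.5, -114.8, 165.8]
tcp_rot: [-180.0, -0.0, 77.1]
ft_force: [0.6, 0.9, -0.1]
finger_gap: 0.2
top -35 140.7028195057726 125
top -26 140.67887860325197 120
top 0 140.31809572468535 120
top 60 140.4893580210662 56
scene -35 140.8512103484286 102
scene -26 140.9395879037587 131
scene 0 140.73292754089204 144
scene 60 140.54594863145496 145
units [ 1.463 -1.052  0.608] mm [-34.9  83.1 -30.3] rot [-179.9   -0.    77.1]
```

Cover is shut: both depth views show it level at 140.5 mm. Next is the rocker.

```bash
python3 -m jog '[[[0.73,-0.52,0,0,0,0,0],[0.73,-0.53,0,0,0,0,0],[0,0,0.4,0,0,0,0],[0,0,0.3,0,0,0,0],[0,0,0.15,0,0,0,0],[0,0,0,0,0,0,0]]]'; python3 -m jog '[[[0,0,0.06,0,0,0,0],[0,0,0.04,0,0,0,0]]]';python3 -m jog '[[[0,0,0.03,0,0,0,0],[0,0,0.03,0,0,0,0]]]';python3 -c "
from h import *
togo(loc(-79,72,113))"
```

```text
time: 5.88
tool_pos: [547.4, -32.6, 123.0]
tcp_rot: [-179.9, 0.0, 77.0]
ft_force: [-0.0, 0.6, 0.6]
finger_gap: 0.1
time: 6.12
tool_pos: [548.4, -32.3, 119.7]
tcp_rot: [180.0, -0.0, 77.0]
ft_force: [0.4, 0.2, -0.7]
finger_gap: -0.1
time: 6.38
tool_pos: [548.4, -31.8, 117.1]
tcp_rot: [179.9, -0.0, 77.1]
ft_force: [-1.6, 1.8, 8.6]
finger_gap: -0.1
units [-0.001 -0.026  0.083] mm [-1.3  0.2 -4.1] rot [179.9  -0.   77.1]
```

```bash
python3 -m jog '[[[0,0,0.03,0,0,0,0],[0,0,0.02,0,0,0,0]]]';python3 -m jog '[[[0,0,0.02,0,0,0,0],[0,0,0.02,0,0,0,0],[0,0,0,0,0,0,0]]]'
```

```text
time: 6.62
tool_pos: [548.3, -31.8, 114.1]
tcp_rot: [180.0, -0.0, 77.1]
ft_force: [0.4, 1.6, 0.0]
finger_gap: 0.3
time: 7.0
tool_pos: [548.0, -32.1, 112.9]
tcp_rot: [180.0, 0.0, 77.1]
ft_force: [-6.1, 2.3, 10.5]
finger_gap: -0.4
```

It snapped over and bottomed out at 113 mm. I'll lift, look, and move over the feed key.

```bash
python3 -m jog '[[[0,0,-0.4,0,0,0,0],[-0.64,0,-0.2,0,0,0,0],[-0.62,0,0,0,0,0,0],[0,0,0,0,0,0,0],[0,0,0,0,0,0,0]]]'; python3 - <<'E'
from h import *
from bench import snapshot
togo(loc(-79,9,120))
p,d=snapshot("wrist");cv2.imwrite("pics/w2.png",p[:,:,::-1])
E
```

```text
time: 7.62
tool_pos: [534.0, -93.2, 142.2]
tcp_rot: [180.0, -0.0, 77.0]
ft_force: [0.8, -0.0, 0.6]
finger_gap: 0.3
units [ 0.    -0.02   0.444] mm [ -1.    0.2 -22.2] rot [180.  -0.  77.]
```

View pics/w2.png

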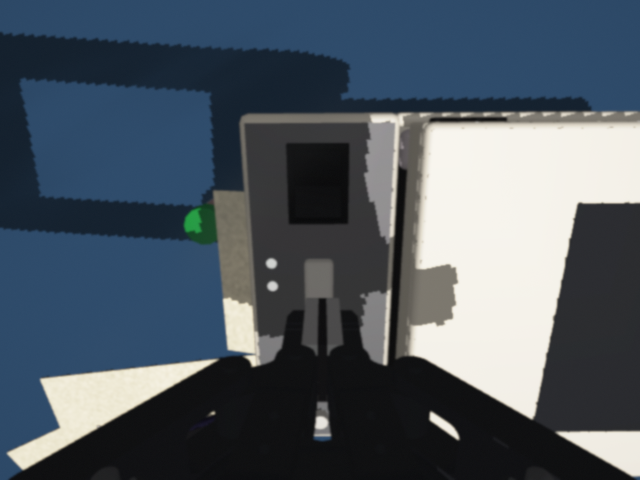

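The view shows the fingers lined up on the feed key (key at column 319, fingers at 322), the rocker at (318,183) and the cover flush. Pressing feed.

```bash
python3 -m jog '[[[0,-0.02,0.3,0,0,0,0],[0,0,0.14,0,0,0,0],[0,0,0.06,0,0,0,0],[0,0,0.04,0,0,0,0],[0,0,0.04,0,0,0,0],[0,0,0.03,0,0,0,0],[0,0,0,0,0,0,0]]]'; python3 - <<'E'
from h import *
from bench import snapshot
togo(loc(-79,9,111.5))
P=pts("top",snapshot("top")[1]);q=P[...,:2]-O
lx=q@X;ly=q@Y
for y in range(46,74,4):
    m=(abs(lx+80)<8)&(abs(ly-y)<2)&(P[...,2]<125);print(y,np.median(P[m][:,2]).round(1),m.sum())
E
```

```text
time: 8.55
tool_pos: [533.0, -93.1, 112.0]
tcp_rot: [180.0, -0.0, 77.1]
ft_force: [-3.7, 2.4, 6.8]
finger_gap: -0.2
units [ 0.002 -0.001  0.011] mm [-0.1  0.1 -0.5] rot [180.   -0.   77.1]
46 118.9 14
50 117.5 15
54 115.4 15
58 113.1 15
62 114.8 15
66 113.4 15
70 112.7 14
```

The depth shows the right half of the rocker raised, so the printer is on. Feed is held fully down at 112 mm with about 7 N. Next I'll hold briefly, release, and press the cutter.

```bash
python3 -m jog '[[[0,0,0.01,0,0,0,0],[0,0,0,0,0,0,0]]]'; python3 -m jog '[[[0,0,-0.2,0,0,0,0],[0,0,-0.3,0,0,0,0],[0,0,0,0,0,0,0],[0,0,0,0,0,0,0],[-0.44,0,0,0,0,0,0],[-0.44,0,0,0,0,0,0],[0,0,0,0,0,0,0],[0,0,0,0,0,0,0]]]'; python3 - <<'E'
from h import *
from bench import snapshot
togo(loc(-79,-35,112))
p,d=snapshot("wrist");cv2.imwrite("pics/w3.png",p[:,:,::-1])
E
```

```text
time: 8.85
tool_pos: [533.1, -93.1, 112.0]
tcp_rot: [180.0, -0.0, 77.1]
ft_force: [-6.0, 3.2, 10.5]
finger_gap: -0.4
time: 9.85
tool_pos: [522.8, -135.6, 135.3]
tcp_rot: [-180.0, -0.0, 77.0]
ft_force: [-0.3, -0.1, 0.5]
finger_gap: 0.0
units [-0.004  0.007  0.467] mm [  0.3  -0.3 -23.3] rot [-180.   -0.   77.]
```

View pics/w3.png

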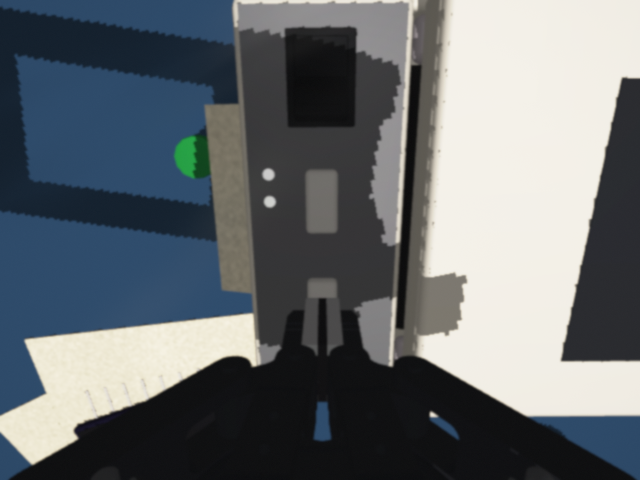

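The fingers are on the cutter key (key at column 322, fingers at 322), clear of the feed key, which has its far edge at row 234.

```bash
python3 -m jog '[[[0,0,0.22,0,0,0,0],[0,0,0.12,0,0,0,0],[0,0,0.05,0,0,0,0],[0,0,0.04,0,0,0,0],[0,0,0.04,0,0,0,0],[0,0,0.02,0,0,0,0],[0,0,0,0,0,0,0]]]';python3 -m jog '[[[0,0,0.01,0,0,0,0],[0,0,0,0,0,0,0]]]'
```

```text
time: 10.78
tool_pos: [523.1, -135.9, 112.0]
tcp_rot: [180.0, -0.0, 77.1]
ft_force: [-4.3, 2.3, 7.3]
finger_gap: -0.2
time: 11.02
tool_pos: [523.1, -135.9, 111.9]
tcp_rot: [180.0, -0.0, 77.1]
ft_force: [-5.7, 3.4, 10.2]
finger_gap: 0.1
```

```bash
python3 -m jog '[[[0,0,-0.2,0,0,0,0],[0,0,-0.6,0,0,0,0],[0,0,-0.9,0,0,0,0],[0,0,-0.9,0,0,0,0],[0,-0.8,0,0,0,0,0],[0,-0.8,0,0,0,0,0],[0,0,0,0,0,0,0],[0,0,0,0,0,0,0]]]'; python3 - <<'E'
from h import *
from bench import snapshot
p,d=snapshot("top");cv2.imwrite("pics/top2.png",p[:,:,::-1]);w,e=snapshot("scene")
for n,dd in(("top",d),("scene",e)):
    P=pts(n,dd);q=P[...,:2]-O;lx=q@X;ly=q@Y
    for nm,x,y in(("coverL",-30,60),("coverR",-30,-60),("rockL",-80,69),("rockR",-80,47),("feed",-80,9),("cut",-80,-35),("deck",-80,30)):
        m=(abs(lx-x)<4)&(abs(ly-y)<4)&(P[...,2]<175);print(n,nm,np.median(P[m][:,2]).round(1),m.sum())
E
```

```text
time: 12.02
tool_pos: [445.6, -118.4, 241.4]
tcp_rot: [179.9, 0.0, 77.1]
ft_force: [-0.6, 0.2, -0.2]
finger_gap: 0.1
top coverL 141.9 16
top coverR nan 0
top rockL 113.1 17
top rockR nan 0
top feed 115.4 16
top cut nan 0
top deck nan 0
scene coverL 141.4 13
scene coverR 142.1 11
scene rockL 112.9 11
scene rockR 118.5 10
scene feed 117.5 12
scene cut 116.8 6
scene deck 110.8 9
  return _methods._mean(a, axis=axis, dtype=dtype,
  ret = ret.dtype.type(ret / rcount)
```

View pics/top2.png

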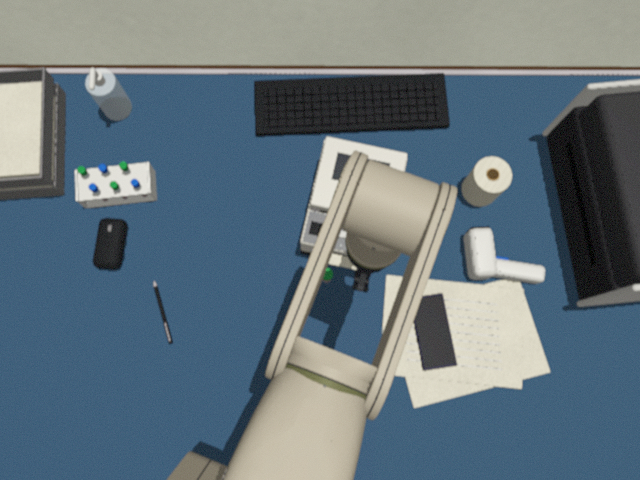

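The view shows the arm clear of the printer and the vial still at (327,274), with everything else where it was. Heights agree with cover shut, rocker on and keys up, so I'll hand in.

```bash
python3 -c "
from bench import job;print(job.hand_in())"
```

```text
the job is handed in; nothing more can be done
None
```

The job is done and handed in at about 12 s of robot time. I pushed the cover down until it snapped shut and pressed the rocker's raised end until it flipped on. I then pressed feed fully, released it, and pressed and released the cutter key. The small round key was never approached.

- **Cover:** shut, at about 140.7 mm at its front edge in both views right after the push. A smaller sample at the end read 141.4–142.1 mm, about 1 mm higher, but still within the shut limit (about 3 mm at that point).
- **Rocker:** on, with the left half at 113 mm and the right half at 118.5 mm.
- **Keys:** both bottomed out at 112 mm with about 10 N. At the end feed read 115.4–117.5 mm and the cutter 116.8 mm, so both are up.
- **Forces:** the highest vertical force in the readings after each move was about 22 N, while pressing the cover.
- **Other things:** the vial and the other loose things look unmoved in the last top view.
- **Not checked:** the arm hid the cutter key, the deck and the right side of the rocker and cover in the last top view, so those rest on the scene camera alone. I did not check the label itself.

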